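# Fit fresh cells in an electronic lock's battery box

## Task

Fit the two good black-and-copper cells from the green tray into the two sloping bays of the lock's battery box, one in each bay, each lying flat on the bay floor with its copper + end at the red-marked end of that bay; set them in gently, without letting them fall from a height. Then slide the blue cover down fully shut over them, leaving the spent white cell with the red band and the other things on the bench where they are.

Things in the scene. Friction and masses are not known exactly. Their poses are not given: they have to be found in the camera images.
- cell_a: good cell: cylinder 26 mm diameter, 50 mm long overall (a 4 mm long, 10 mm diameter steel nub at the + end included), 66 g, black with a copper-coloured collar at the + end; lies in a groove of the tray. Origin at the centre of the cell (on its axis, mid-length, 13 mm above the tray floor); its x axis runs along the cell towards the + end
- cell_b: good cell: cylinder 26 mm diameter, 50 mm long overall (a 4 mm long, 10 mm diameter steel nub at the + end included), 66 g, black with a copper-coloured collar at the + end; lies in a groove of the tray. Origin at the centre of the cell (on its axis, mid-length, 13 mm above the tray floor); its x axis runs along the cell towards the + end
- cell_a_plus (a point): outer face of cell_a's + nub, on the cell's axis, 25 mm from its centre
- cell_b_plus (a point): outer face of cell_b's + nub, on the cell's axis, 25 mm from its centre
- spent: spent cell, same size as the good ones, white with a red band; lies in one of the three grooves of the tray. Origin at its centre, x axis towards its + end
- tray: fixed green tray, 76 mm (x) by 196 mm (y), rim 10 mm high, floor 4 mm thick; three grooves along x, 60 mm apart in y (at -60, 0, 60), each made of small 6 mm high stops near the cell's ends (more than 20 mm from mid-length). Origin at the centre of its underside
- stand: fixed dark steel stand, 170 mm (x) by 150 mm (y), carrying the white battery box on a 25 degree slope that rises towards its +x; origin at the centre of its underside on the bench, z up; highest point of box and cover 0.16 m above the bench
- deck: white battery box on the stand, 140 mm wide, sloping 25 degrees. Origin on the floor midway between the bays; x uphill along the slope (to the left seen from the robot, roughly), y to the left seen from the downhill side, z out of the slope. Bay centres at y 27 and -27 mm. All walls 27 mm high: side walls' inner faces at y 66 and -66 mm, end walls at x 29 and -29 mm
- bay_left (a point): left bay of the battery box: red mark (+) at its UPHILL end, steel spring disc at its downhill end. Point at the centre of the bay's floor; axes as the battery box (x uphill, z out of the slope). A seated cell's centre is 13 mm from it along z. Bay 58 mm long in x, 31 mm wide between four 13 mm high guides at its corners; the middle 40 mm of each side is open to the floor for fingers
- bay_right (a point): right bay of the battery box: red mark (+) at its DOWNHILL end, steel spring disc at its uphill end. Point at the centre of the bay's floor; axes as the battery box (x uphill, z out of the slope). A seated cell's centre is 13 mm from it along z. Bay 58 mm long in x, 31 mm wide between four 13 mm high guides at its corners; the middle 40 mm of each side is open to the floor for fingers
- cover (a joint): travel of the blue sliding cover down the slope, m: 0 to 0.02 at the start (parked uphill, bays open), 0.09 fully shut over both bays; stays where it is left, takes about 2 N to slide
- cover_ridge (a point): centre of the top of the upright blue ridge in the middle of the cover: 10 mm thick along x, 60 mm wide in y, 16 mm tall above the cover plate, whose top is 33 mm above the bay floor; plate 66 mm long in x, 130 mm in y. Axes as the battery box: x uphill, z out of the slope
- jar: closed amber jar, 66 mm diameter, 100 mm high, standing on the bench; origin at the centre of its underside
- padlock: brass padlock lying on the bench, 45 x 50 x 24 mm with a steel shackle towards its +x; origin at the centre of the underside of its brass body
- screwdriver: orange-handled screwdriver lying on the bench, along x; origin on its underside at the middle
Not all that is in view belongs to the job. Leave any yellow look-alike of the cell_b alone.

How it is judged (in metres and radians):
On the way, in this order (a step that is already met when the one before it is completed fails the run):
1. one good cell lies released in a bay with its + end at the red mark (((x of cell_a in the frame of bay_left between -0.006 and 0.006 m and y of cell_a in the frame of bay_left between -0.005 and 0.005 m and z of cell_a in the frame of bay_left between 0.009 and 0.017 m and angle between the x axis of cell_a and the x axis of bay_left, either way round below 0.12 rad and x of cell_a_plus in the frame of bay_left above 0.018 m and linear speed of cell_a below 0.03 m/s and contact force between the fingers and cell_a below 0.1 N) or (x of cell_b in the frame of bay_left between -0.006 and 0.006 m and y of cell_b in the frame of bay_left between -0.005 and 0.005 m and z of cell_b in the frame of bay_left between 0.009 and 0.017 m and angle between the x axis of cell_b and the x axis of bay_left, either way round below 0.12 rad and x of cell_b_plus in the frame of bay_left above 0.018 m and linear speed of cell_b below 0.03 m/s and contact force between the fingers and cell_b below 0.1 N) or (x of cell_a in the frame of bay_right between -0.006 and 0.006 m and y of cell_a in the frame of bay_right between -0.005 and 0.005 m and z of cell_a in the frame of bay_right between 0.009 and 0.017 m and angle between the x axis of cell_a and the x axis of bay_right, either way round below 0.12 rad and x of cell_a_plus in the frame of bay_right below -0.018 m and linear speed of cell_a below 0.03 m/s and contact force between the fingers and cell_a below 0.1 N) or (x of cell_b in the frame of bay_right between -0.006 and 0.006 m and y of cell_b in the frame of bay_right between -0.005 and 0.005 m and z of cell_b in the frame of bay_right between 0.009 and 0.017 m and angle between the x axis of cell_b and the x axis of bay_right, either way round below 0.12 rad and x of cell_b_plus in the frame of bay_right below -0.018 m and linear speed of cell_b below 0.03 m/s and contact force between the fingers and cell_b below 0.1 N))), for 0.2 s.
2. both good cells lie released, one in each bay, + ends at the red marks, the cover still open ((((x of cell_a in the frame of bay_left between -0.006 and 0.006 m and y of cell_a in the frame of bay_left between -0.005 and 0.005 m and z of cell_a in the frame of bay_left between 0.009 and 0.017 m and angle between the x axis of cell_a and the x axis of bay_left, either way round below 0.12 rad and x of cell_a_plus in the frame of bay_left above 0.018 m and linear speed of cell_a below 0.03 m/s and contact force between the fingers and cell_a below 0.1 N) and (x of cell_b in the frame of bay_right between -0.006 and 0.006 m and y of cell_b in the frame of bay_right between -0.005 and 0.005 m and z of cell_b in the frame of bay_right between 0.009 and 0.017 m and angle between the x axis of cell_b and the x axis of bay_right, either way round below 0.12 rad and x of cell_b_plus in the frame of bay_right below -0.018 m and linear speed of cell_b below 0.03 m/s and contact force between the fingers and cell_b below 0.1 N)) or ((x of cell_b in the frame of bay_left between -0.006 and 0.006 m and y of cell_b in the frame of bay_left between -0.005 and 0.005 m and z of cell_b in the frame of bay_left between 0.009 and 0.017 m and angle between the x axis of cell_b and the x axis of bay_left, either way round below 0.12 rad and x of cell_b_plus in the frame of bay_left above 0.018 m and linear speed of cell_b below 0.03 m/s and contact force between the fingers and cell_b below 0.1 N) and (x of cell_a in the frame of bay_right between -0.006 and 0.006 m and y of cell_a in the frame of bay_right between -0.005 and 0.005 m and z of cell_a in the frame of bay_right between 0.009 and 0.017 m and angle between the x axis of cell_a and the x axis of bay_right, either way round below 0.12 rad and x of cell_a_plus in the frame of bay_right below -0.018 m and linear speed of cell_a below 0.03 m/s and contact force between the fingers and cell_a below 0.1 N))) and value of joint cover below 0.04 m), for 0.2 s.
At the end, for the whole second after the job is handed in: A good cell at rest, released, in each bay: centre within 6 mm lengthwise, 5 mm sideways and 9 to 17 mm above the floor, parallel within 0.12 rad, + end at the red mark; cover within 4 mm of shut; spent cell, jar, padlock, screwdriver within 30 mm of their starts ((((x of cell_a in the frame of bay_left between -0.006 and 0.006 m and y of cell_a in the frame of bay_left between -0.005 and 0.005 m and z of cell_a in the frame of bay_left between 0.009 and 0.017 m and angle between the x axis of cell_a and the x axis of bay_left, either way round below 0.12 rad and x of cell_a_plus in the frame of bay_left above 0.018 m and linear speed of cell_a below 0.03 m/s and contact force between the fingers and cell_a below 0.1 N) and (x of cell_b in the frame of bay_right between -0.006 and 0.006 m and y of cell_b in the frame of bay_right between -0.005 and 0.005 m and z of cell_b in the frame of bay_right between 0.009 and 0.017 m and angle between the x axis of cell_b and the x axis of bay_right, either way round below 0.12 rad and x of cell_b_plus in the frame of bay_right below -0.018 m and linear speed of cell_b below 0.03 m/s and contact force between the fingers and cell_b below 0.1 N)) or ((x of cell_b in the frame of bay_left between -0.006 and 0.006 m and y of cell_b in the frame of bay_left between -0.005 and 0.005 m and z of cell_b in the frame of bay_left between 0.009 and 0.017 m and angle between the x axis of cell_b and the x axis of bay_left, either way round below 0.12 rad and x of cell_b_plus in the frame of bay_left above 0.018 m and linear speed of cell_b below 0.03 m/s and contact force between the fingers and cell_b below 0.1 N) and (x of cell_a in the frame of bay_right between -0.006 and 0.006 m and y of cell_a in the frame of bay_right between -0.005 and 0.005 m and z of cell_a in the frame of bay_right between 0.009 and 0.017 m and angle between the x axis of cell_a and the x axis of bay_right, either way round below 0.12 rad and x of cell_a_plus in the frame of bay_right below -0.018 m and linear speed of cell_a below 0.03 m/s and contact force between the fingers and cell_a below 0.1 N))) and value of joint cover above 0.086 m and distance of each of spent, jar, padlock, screwdriver from where it was at the start of the episode below 0.03 m); the robot touches nothing.
It fails at once if the spent cell, jar, padlock or screwdriver is moved more than 30 mm (distance of any of spent, jar, padlock, screwdriver from where it was at the start of the episode above 0.03 m).
It fails at once if a good cell falls freely from a height (faster than 0.8 m/s while not held, a fall of over 30 mm) ((linear speed of cell_a above 0.8 m/s and contact force between the fingers and cell_a below 0.1 N) or (linear speed of cell_b above 0.8 m/s and contact force between the fingers and cell_b below 0.1 N)).
It also fails if it takes over 64 s, if anything falls off the work surface, if the arm or the gripper's body presses on something with over 40 N, if the wrist force passes 120 N, or if a joint passes its speed limit or range.

## Robot

A 6-joint arm with a two-finger parallel gripper is mounted at the origin on the work surface. World frame = base frame: x ahead of the robot, y to its left, z up, the work surface at z = 0. Lengths are in m, angles in degrees, forces in N, time in s.
With the tool pointing down it reaches from about 0.4 to 0.825 m from the base axis. Payload 7 kg.
Tool frame: the origin (TCP) lies on the centre line of the jaws, within the pads' length; the fingertips stand 19 mm ahead of it and the grasp point (between the pads) is the TCP; z points along the fingers, y is the line along which they close (so a half turn about z gives the same grasp; the last joint's range is limited). The gripper opens to 88 mm and grips with 3 to 60 N. Pads are 19 mm wide; open, the fingers measure 130 mm over their backs; the gripper's body (78 mm by 193 mm) begins 47 mm behind the grasp point.
Start: joints at [80.506, 20.546, 0.682, 0, -70.136, -16.507], TCP at [0.296, 0.607, 0.246] pointing down, gripper open.
Joint ranges: [-176.03, 176.03], [-82.01, 121.73], [-58.28, 71.71], [-173.87, 95.51], [-174.79, -0.11], [-173.66, 173.66]. Speed limits (degrees/s): [136.94, 136.94, 172.46, 180, 180, 180].

## Interface

Orientations are given as [roll, pitch, yaw] about the fixed x, y, z axes, in that order (R = Rz(yaw) Ry(pitch) Rx(roll)).
In Python, from plant import ctrl gives the robot as it stands.
- The arm moves only by the tool move_arm, never from a script. Its argument "motion" is a list of rows, each a list of 3 entries, a list of its own where there are three numbers: the shift along the tool's x, y, z in mm, then the turn, a rotation vector about the tool's x, y, z in degrees, then the closure, from 0 (fully open) to 1 (shut). A call has 1 to 10 rows; each row is the pose to reach, as a shift and turn from the pose commanded when the call began, along the tool's axes at that moment; what a row does not reach only later rows make up. A row lasts 1/12 s, in which the tool goes at most 41.7 mm and 7.16 degrees, less where a joint would pass 70% of its speed; a pose out of reach is approached as far as the arm can. A call with a gripper value outside its range is refused whole. The fingers move at their own pace and stop on an object; the grip force is fixed at half the most. Time passes only in rows, so rows that repeat a pose let the fingers close. It gives the time, the measured TCP pose, the force, the opening and the grip force at its end, in the units of the state.
- ctrl.get_obs(): the state, without advancing time (a new reading comes with each control period).
- ctrl.snapshot(name): name is "side" or "top"; returns a dict with "color" (480x640x3 uint8, blue, green, red), "camera_matrix" (3x3 intrinsics, pixels), "k1" (the pictures are not rectified: a ray, as slopes to the right and down, at radius r is drawn at 1 + k1 r^2 times it, then the intrinsics apply), "cam_to_world" (4x4, takes a point from camera to world coordinates). Camera axes: x right, y up, looking along -z (the intrinsics and any distortion apply to the point x, -y, -z); pixel columns grow to the right and rows downward; lengths in m; the calibration is good to about 2 mm. A picture is of the moment at which its call begins. There is no depth.
- ctrl.close_job(): hands the job in; it is judged then, once.
The state is a dict: "clock": time; "joint_pos": joint angles; "qvel": joint speeds; "tau": joint torques, N m; "tool_pos": TCP position; "orientation": TCP orientation; "force": force on the tool from outside, world axes, zero at the start; "moment": the same for the moment, N m; "opening": finger opening in m; "gripper_force": force on a finger pad.
Only numpy, scipy, OpenCV 4.12 (cv2) and the standard library are available. Lean on these libraries where they do the work, as an engineer would, in place of code of your own. Each camera call takes 0.05 s, during which the arm holds its last target. There are 200 camera calls.

## Working session

There is one attempt and no reset: what is moved stays moved. The work goes in short steps, Python scripts to look and compute and a tool call to move; the robot and the scene stay as the last step left them, time stands still between calls to the robot, and variables do not carry over. Pictures are saved under pics/ and viewed, at most 10 in all, crops included, and the job is handed in when it is done.

Besides the shell and the picture viewer there is one more tool, called after "Emit:" in YAML: its name, and indented under it one key for each argument. move_arm: Moves the arm, as the interface text tells. Its arguments: {"type":"object","properties":{"motion":{"type":"array"}},"required":["motion"]}

```bash
mkdir -p pics; ls
python3 - <<'E'
from plant import ctrl
import cv2,pickle
for n in("top","side"):
    s=ctrl.snapshot(n);cv2.imwrite(f"pics/{n}0.png",s["color"]);pickle.dump(s,open(f"{n}0.pkl","wb"))
    print(n,s["camera_matrix"].tolist(),s["k1"],s["cam_to_world"].round(4).tolist())
print(ctrl.get_obs())
E
```

```text
pics
top [[462.3186998776169, 0.0, 325.6818869121015], [0.0, 462.3186998776169, 236.5033120502589], [0.0, 0.0, 1.0]] -0.07480460059503923 [[0.0312, 0.9927, -0.1162, 0.5082], [-0.9995, 0.0301, -0.011, 0.0394], [-0.0074, 0.1165, 0.9932, 1.059], [0.0, 0.0, 0.0, 1.0]]
side [[468.8766119443961, 0.0, 316.37780551795635], [0.0, 468.8766119443961, 242.0270666250902], [0.0, 0.0, 1.0]] -0.1148810276530555 [[0.998, 0.0394, -0.0484, 0.5767], [-0.0617, 0.4989, -0.8645, -0.7321], [-0.0099, 0.8658, 0.5003, 0.5686], [0.0, 0.0, 0.0, 1.0]]
{'clock': 0.1, 'joint_pos': array([ 8.05053054e+01,  2.05876032e+01,  6.39808039e-01, -1.65663639e-02,
       -7.01368214e+01, -1.65070860e+01]), 'qvel': array([ 0.02067277, -0.06836788,  0.07502843,  0.08563985, -0.08967657,
        0.07484678]), 'tau': array([-1.90926177e-03, -5.84163237e+01,  2.93749845e+01,  7.01553315e+00,
        1.01293274e-02, -4.93207472e-05]), 'tool_pos': array([0.29576707, 0.60629986, 0.24472294]), 'orientation': array([ 1.79914446e+02, -9.11200258e-03, -2.60074141e+01]), 'force': array([-0.39059062,  0.72763157, -1.00641761]), 'moment': array([ 0.00923417, -0.00843568, -0.02402841]), 'gripper_force': 0.0, 'opening': 0.08771956433243834}
```

View pics/top0.png

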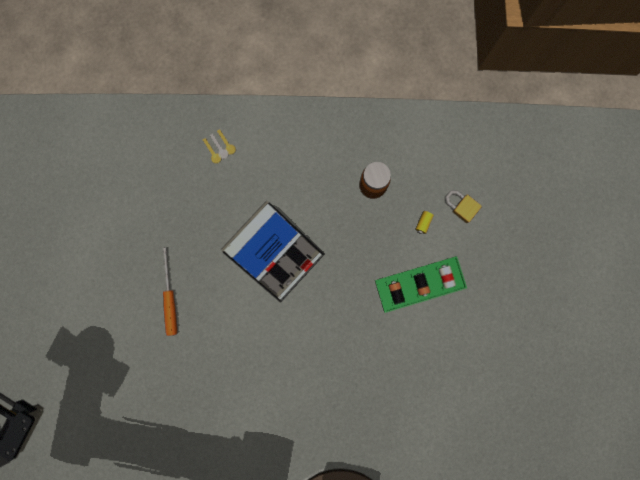

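View pics/side0.png

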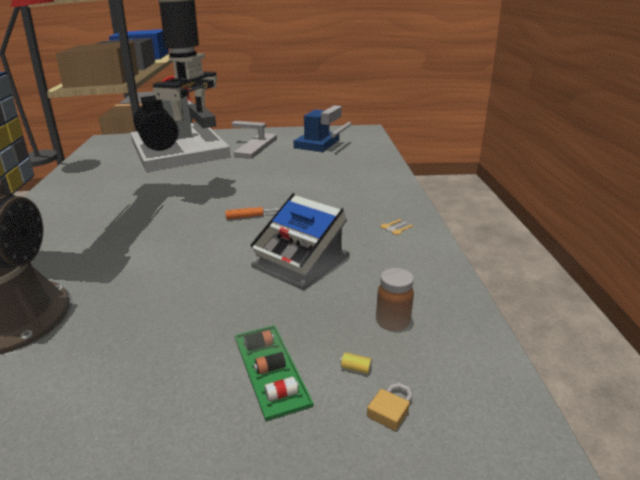

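Top view: the candidates are two black/copper cells in the tray at (397,292) and (422,284), the spent white/red cell at (447,275), and the yellow look-alike at (425,222), plus the box at (275,250). I choose the two black/copper ones and check them in one close crop.

Run:
```python
import cv2,pickle,numpy as np
a=pickle.load(open("top0.pkl","rb"))["color"];b=pickle.load(open("side0.pkl","rb"))["color"]
f=lambda im,x,y,w,h,s:cv2.resize(im[y:y+h,x:x+w],None,fx=s,fy=s,interpolation=cv2.INTER_CUBIC)
c=np.vstack([np.hstack([f(a,215,195,120,110,3),f(a,370,250,100,70,4)[:, :400][:280].copy() if 0 else cv2.copyMakeBorder(f(a,370,250,100,70,4),0,50,0,0,cv2.BORDER_CONSTANT)]),
 np.hstack([f(b,245,190,110,90,3),cv2.copyMakeBorder(f(b,230,322,90,90,3),0,0,0,160,cv2.BORDER_CONSTANT)])])
c=cv2.convertScaleAbs(c,alpha=1.5);print(c.shape);cv2.imwrite("pics/crop.png",c)
```

```text
(600, 760, 3)
```

View pics/crop.png

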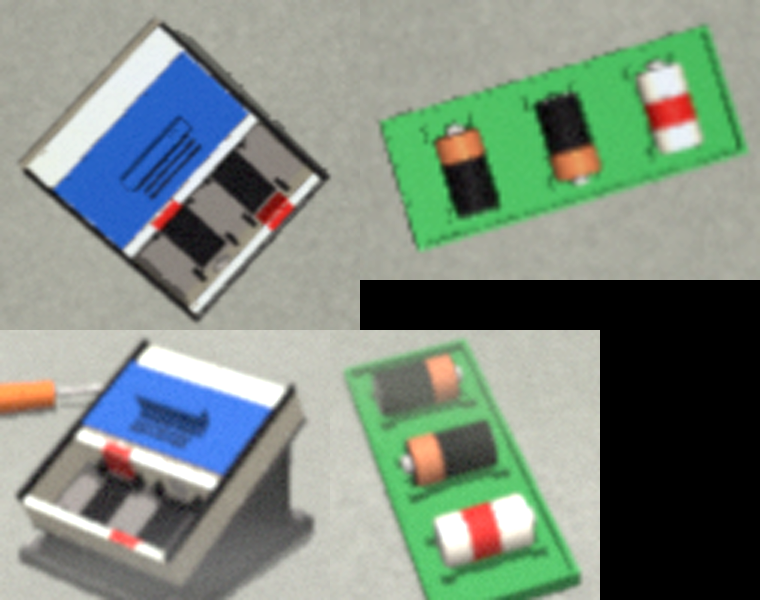

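The crop confirms the choice: the left cell has copper at its top end, the middle cell at its bottom end, and the spent cell is on the right. Uphill in the top view is up-left. The left bay (lower-left in the picture) has its red mark uphill, the right bay downhill. Next is a zoomed picture for corner picks.

```bash
cat > h.py <<'E'
import numpy as np,cv2,pickle
from scipy.spatial.transform import Rotation as R
def proj(s,P):
    T=np.linalg.inv(s["cam_to_world"]);p=np.atleast_2d(P)@T[:3,:3].T+T[:3,3]
    u=p[:,:2]*[1,-1]/-p[:,2:];u=u*(1+s["k1"]*(u**2).sum(1,keepdims=True))
    K=s["camera_matrix"];return u@K[:2,:2].T+K[:2,2]
def ray(s,px):
    K=s["camera_matrix"];d=(np.atleast_2d(px)-K[:2,2])/[K[0,0],K[1,1]];u=d.copy()
    for _ in range(20):u=d/(1+s["k1"]*(u**2).sum(1,keepdims=True))
    C=s["cam_to_world"];return C[:3,3],np.c_[u[:,0],-u[:,1],-np.ones(len(u))]@C[:3,:3].T
def onz(s,px,z):
    o,d=ray(s,px);return o+d*((z-o[2])/d[:,2:])
def goal(pos,Rt,obs):
    """shift mm in tool axes, rotvec deg from the present pose"""
    R0=R.from_euler('xyz',obs["orientation"],degrees=True)
    return (R0.inv().apply(np.array(pos)-obs["tool_pos"])*1000).round(1),(R0.inv()*Rt).as_rotvec(degrees=True).round(2)
E
python3 - <<'E'
import cv2,pickle,numpy as np
a=pickle.load(open("top0.pkl","rb"))["color"];b=pickle.load(open("side0.pkl","rb"))["color"]
def f(im,x,y,w,h,s):
    o=cv2.convertScaleAbs(cv2.resize(im[y:y+h,x:x+w],None,fx=s,fy=s,interpolation=cv2.INTER_CUBIC),alpha=1.5)
    for k in range(0,w,10): cv2.line(o,(k*s,0),(k*s,8 if k%50 else 16),(0,0,255),1)
    for k in range(0,h,10): cv2.line(o,(0,k*s),(8 if k%50 else 16,k*s),(0,0,255),1)
    return o
cv2.imwrite("pics/zoom.png",np.hstack([f(a,220,200,106,104,4),f(b,250,190,94,104,4)]))
E
```

```text
(no output)
```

View pics/zoom.png

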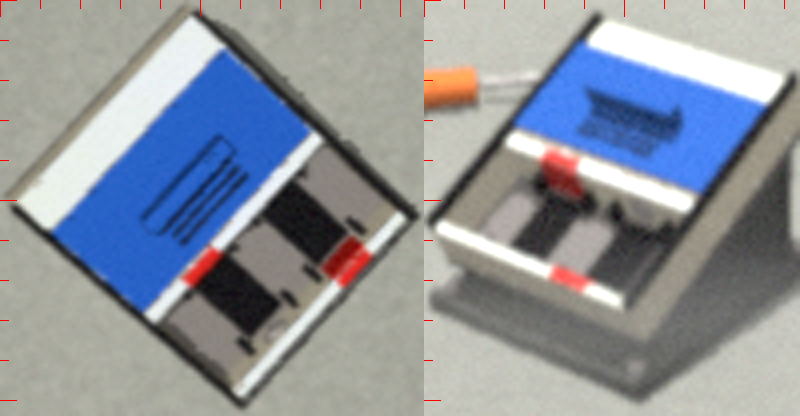

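```bash
cat > fit.py <<'E'
from h import *
from scipy.optimize import least_squares
t=pickle.load(open("top0.pkl","rb"));s=pickle.load(open("side0.pkl","rb"))
q=lambda o,u:np.array(o)+(np.array(u,float)+.5)/4-.5
T=lambda u:q((220,200),u)
S=lambda u:q((250,190),np.array(u)-[424,0])
obj=np.array([[-29,66,27],[-29,-66,27],[29,66,27],[29,-66,27]])/1e3
tp=np.array([T(u) for u in[(233,389),(400,210),(160,321),(325,147)]])
sp=np.array([S(u) for u in[(439,222),(627,295),(507,147),(693,211)]])
def Rd(y):return R.from_euler('z',y)*R.from_euler('y',-25,degrees=True)
def res(p,w=0):
    P=Rd(p[3]).apply(obj)+p[:3];return np.r_[(proj(t,P)-tp).ravel(),(proj(s,P)-sp).ravel()]
if __name__=="__main__":
    f=least_squares(res,[.5,.15,.1,.75],loss='soft_l1');print(f.x,np.degrees(f.x[3]));print(f.fun.reshape(-1,2).round(2).tolist())
    # z from single triangulations
    for a,b in zip(tp,sp):
        g=least_squares(lambda P:np.r_[(proj(t,P)-a).ravel(),(proj(s,P)-b).ravel()],[.5,.15,.1]);print(g.x.round(4),g.fun.round(2))
    C=lambda u:q((370,250),np.array(u)-[360,0])
    tr=np.array([[38,98,10],[38,-98,10],[-38,-98,10],[-38,98,10]])/1e3
    tt=np.array([C(u) for u in[(380,122),(708,25),(746,153),(418,248)]])
    q3=lambda u:np.array((230,322))+(np.array(u)-330+.5)/3-.5
    ts=np.array([q3((463,342)),q3((580,578)),q3((345,372))])
    def rt(p):
        P=R.from_euler('z',p[2]).apply(tr)+[p[0],p[1],0];return np.r_[(proj(t,P)-tt).ravel(),(proj(s,P[[0,2,3]])-np.array([ts[0],ts[1],ts[2]])).ravel()]
    g=least_squares(rt,[.4,-.2,.2]);print("tray",g.x,np.degrees(g.x[2]),g.fun.reshape(-1,2).round(2).tolist())
    for y in(60,0,-60):print(y,(R.from_euler('z',g.x[2]).apply([0,y/1e3,.017])+[g.x[0],g.x[1],0]).round(4))
    for n,u in(("1",[(457,127),(479,212)]),("2",[(581,184),(556,96)])):
        P=onz(t,np.array([C(v) for v in u]),.017+.0065);d=P[0]-P[1];print(n,P.round(4).tolist(),P.mean(0).round(4),np.degrees(np.arctan2(d[1],d[0])),np.linalg.norm(d))
E
python3 fit.py
```

```text
[0.56491599 0.13416325 0.04618129 0.8550106 ] 48.98849892766534
[[0.07, 0.46], [0.05, 0.34], [-1.02, 0.54], [0.47, -1.58], [0.43, -0.57], [0.74, 0.91], [-0.85, -1.02], [0.01, 0.81]]
[0.4903 0.1493 0.0569] [ 0.03  0.47  0.47 -0.04]
[0.5895 0.0624 0.0607] [ 0.    0.49  0.45 -0.06]
[0.5264 0.1869 0.0812] [-0.   -0.13 -0.14  0.01]
[0.6228 0.1029 0.0841] [ 0.01 -0.88 -0.84  0.13]
tray [ 0.54835733 -0.16236     0.50280941] 28.8088569230188 [[-2.01, 0.2], [-8.34, -14.79], [-1.95, -17.24], [4.13, -1.13], [-0.08, -2.76], [-22.06, 8.26], [1.45, 2.11]]
60 [ 0.5194 -0.1098  0.017 ]
0 [ 0.5484 -0.1624  0.017 ]
-60 [ 0.5773 -0.2149  0.017 ]
1 [[0.5331, -0.1045, 0.0235], [0.4864, -0.1175, 0.0235]] [ 0.5098 -0.111   0.0235] 15.579583317033087 0.04853502298106804
2 [[0.5034, -0.1743, 0.0235], [0.552, -0.1597, 0.0235]] [ 0.5277 -0.167   0.0235] -163.3512282795437 0.050701127147441606
```

```bash
cat > refine.py <<'E'
from h import *
from fit import *
from scipy.ndimage import map_coordinates
m=1e-3
# name, ends (deck mm), sign: brightness rises along deck +dir 'd'
L=[("dn in",(-29,-55,27),(-29,55,27),(-1,0,0)),("up in",(29,-55,27),(29,55,27),(1,0,0)),
   ("L out",(-20,70,27),(110,70,27),(0,1,0)),("R out",(-20,-70,27),(110,-70,27),(0,-1,0))]
def meas(sn,p,h,W):
    g=cv2.GaussianBlur(cv2.cvtColor(sn["color"],cv2.COLOR_BGR2GRAY).astype(float),(0,0),.7);out=[]
    for n,a,b,d in L:
        a,b=np.array(a,float),np.array(b,float)
        if "out" in n:a[2]=b[2]=h*1e3
        Q=a+(b-a)*np.linspace(0,1,25)[:,None];X=lambda Q:Rd(p[3]).apply(Q*m)+p[:3]
        u=proj(sn,X(Q));tv=proj(sn,X(Q+(b-a)*.01))-u;nv=np.c_[-tv[:,1],tv[:,0]];nv/=np.linalg.norm(nv,axis=1)[:,None]
        dv=proj(sn,X(Q+np.array(d)))-u;nv*=np.sign((nv*dv).sum(1))[:,None]
        k=np.arange(-W,W+.01,.1);pr=map_coordinates(g,[(u[:,1:]+nv[:,1:]*k),(u[:,:1]+nv[:,:1]*k)],order=3)
        gr=np.gradient(pr,axis=1);j=gr.argmax(1);ok=(j>2)&(j<len(k)-3)&(gr.max(1)>1.0)
        out.append((n,Q,ok,u+nv*k[j][:,None],nv))
    return out
def run(p,h,views,W):
    M=[(sn,meas(sn,p,h,W)) for sn in views]
    def r(v):
        o=[]
        for sn,ms in M:
            for n,Q,ok,e,nv in ms:
                Q2=Q.copy()
                if "out" in n:Q2[:,2]=v[4]*1e3
                if ok.sum()<5:continue
                o.append((((proj(sn,Rd(v[3]).apply(Q2*m)+v[:3])-e)*nv).sum(1)[ok]))
        return np.concatenate(o)
    f=least_squares(r,np.r_[p,h],loss='soft_l1',f_scale=.3)
    return f,[(n,int(ok.sum()),) for sn,ms in M for n,Q,ok,e,nv in ms],r
if __name__=="__main__":
    p=least_squares(res,[.5,.15,.1,.75],loss='soft_l1').x;h=.027
    for W in(4,3,2.5,2,2,2,2):
        f,c,r=run(p,h,(t,s),W);p,h=f.x[:4],f.x[4]
    print(p.round(4),np.degrees(p[3]),h,"rms",np.sqrt((f.fun**2).mean()),c)
    for sn in(t,s):
        print([(n,round(float(np.median((((proj(sn,Rd(p[3]).apply(np.c_[Q[:,:2],np.where("out" in n,h*1e3,Q[:,2])]*m)+p[:3])-e)*nv).sum(1)[ok]))),2)) for n,Q,ok,e,nv in meas(sn,p,h,2)])
    np.save("deck.npy",p)
    o=[]
    for sn,(x,y,w,hh) in((t,(220,200,106,104)),(s,(250,190,94,104))):
        im=cv2.convertScaleAbs(cv2.resize(sn["color"][y:y+hh,x:x+w],None,fx=4,fy=4,interpolation=cv2.INTER_CUBIC),alpha=1.3)
        dr=lambda P,c:cv2.polylines(im,[np.int32(((proj(sn,Rd(p[3]).apply(np.array(P)*m)+p[:3])-[x,y]+.5)*4-.5)*16)],False,c,1,cv2.LINE_AA,4)
        dr([(-29,66,27),(29,66,27),(29,-66,27),(-29,-66,27),(-29,66,27)],(0,255,0))
        for b in(27,-27):dr([(-29,b+13,0),(29,b+13,0),(29,b-13,0),(-29,b-13,0),(-29,b+13,0)],(255,0,255))
        for b in(70,-70):dr([(-29,b,h*1e3),(130,b,h*1e3)],(0,255,255))
        o.append(im)
    cv2.imwrite("pics/over.png",np.hstack(o))
E
python3 refine.py
sed -i 's/P\[\[0,2,3\]\]/P[[0,1,3]]/' fit.py; python3 fit.py | tail -6
```

```text
[0.5664 0.1346 0.0447 0.8756] 50.16723449654775 0.033643303605078695 rms 0.5814466691026586 [('dn in', 25), ('up in', 24), ('L out', 25), ('R out', 17), ('dn in', 21), ('up in', 23), ('L out', 25), ('R out', 25)]
[('dn in', 0.1), ('up in', 0.2), ('L out', -0.6), ('R out', -0.8)]
[('dn in', 0.2), ('up in', 0.2), ('L out', -0.3), ('R out', -1.0)]
tray [ 0.52961806 -0.16872923  0.30840168] 17.670114683731736 [[0.49, -0.46], [0.61, -0.02], [1.14, 0.11], [0.58, 0.64], [0.77, -0.81], [-0.16, -1.32], [-0.52, -0.76]]
60 [ 0.5114 -0.1116  0.017 ]
0 [ 0.5296 -0.1687  0.017 ]
-60 [ 0.5478 -0.2259  0.017 ]
1 [[0.5331, -0.1045, 0.0235], [0.4864, -0.1175, 0.0235]] [ 0.5098 -0.111   0.0235] 15.579583317033087 0.04853502298106804
2 [[0.5034, -0.1743, 0.0235], [0.552, -0.1597, 0.0235]] [ 0.5277 -0.167   0.0235] -163.3512282795437 0.050701127147441606
```

View pics/over.png

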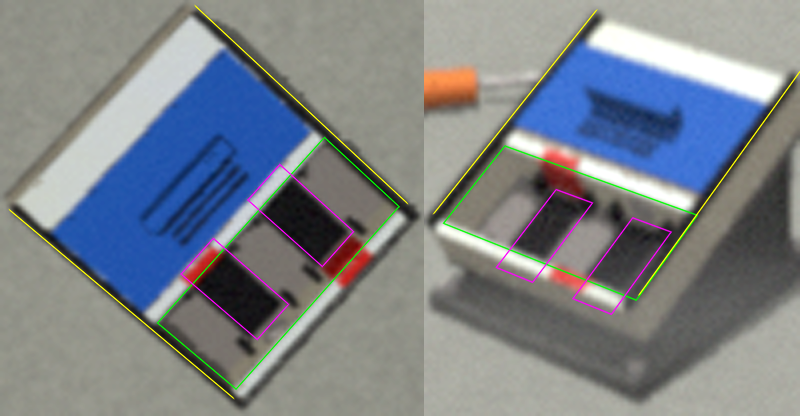

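The overlay matches the bay floor patches in both views, so the deck pose is good to about 2 mm. Now a planner for the targets.

```bash
cat > g.py <<'E'
import sys
from h import *
from plant import ctrl
p=np.load("deck.npy");D=R.from_euler('z',p[3])*R.from_euler('y',-25,degrees=True);F=R.from_euler('y',180,degrees=True)
C={"c1":(.510,-.111),"c2":(.5282,-.1675)};YC={"c1":16.5,"c2":17}
def tgt(n,a):
    if n in C:return np.r_[C[n],a[0]],R.from_euler('z',YC[n],degrees=True)*F
    return p[:3]+D.apply(np.array(a)/1e3),D*F   # "d": deck mm x y z
if __name__=="__main__":
    o=ctrl.get_obs();P,Rt=tgt(sys.argv[1],[float(x) for x in sys.argv[2:]])
    print(*goal(P,Rt,o));print(o["clock"],"deck",(D.inv().apply(o["tool_pos"]-p[:3])*1e3).round(1),o["force"].round(1),o["joint_pos"].round(0),round(o["opening"],4))
E
python3 g.py c1 .2
```

```text
[507.1 550.7  45.6] [ 3.0000e-02 -1.1000e-01  1.3749e+02]
0.1 deck [255.7 510.  101.4] [-0.4  0.7 -1. ] [ 81.  21.   1.  -0. -70. -17.] 0.0877
```

Emit:
move_arm:
  motion:
    - [[254,275,20],[0,0,68],0.57]
    - [[254,275,20],[0,0,68],0.57]
    - [[254,275,20],[0,0,68],0.57]
    - [[254,275,20],[0,0,68],0.57]
    - [[254,275,20],[0,0,68],0.57]
    - [[254,275,20],[0,0,68],0.57]
    - [[254,275,20],[0,0,68],0.57]
    - [[254,275,20],[0,0,68],0.57]
    - [[254,275,20],[0,0,68],0.57]
    - [[254,275,20],[0,0,68],0.57]

```text
clock: 0.93
tool_pos: [0.4035, 0.2423, 0.225]
orientation: [179.9, -0.1, -94.6]
force: [0.5, -0.0, -0.2]
opening: 0.0385
gripper_force: 0.0
```

```bash
python3 g.py c1 .15
```

```text
[ 343.4 -134.7   75.3] [ 2.000e-02 -1.300e-01  6.889e+01]
0.9333 deck [ 56.5 194.  172.5] [ 0.5 -0.  -0.2] [ 55.   2. -26.  -0. -62. -60.] 0.0385
```

Emit:
move_arm:
  motion:
    - [[343,-135,75],[0,0,69],0.57]
    - [[343,-135,75],[0,0,69],0.57]
    - [[343,-135,75],[0,0,69],0.57]
    - [[343,-135,75],[0,0,69],0.57]
    - [[343,-135,75],[0,0,69],0.57]
    - [[343,-135,75],[0,0,69],0.57]
    - [[343,-135,75],[0,0,69],0.57]
    - [[343,-135,75],[0,0,69],0.57]
    - [[343,-135,75],[0,0,69],0.57]
    - [[343,-135,75],[0,0,69],0.57]

```text
clock: 1.77
tool_pos: [0.5144, -0.1088, 0.1484]
orientation: [-180.0, -0.2, -163.7]
force: [0.3, 0.4, 0.1]
opening: 0.0373
gripper_force: 0.0
```

```bash
python3 g.py c1 .026
```

```text
[  4.4  -0.9 122.4] [-0.   -0.19 -0.17]
1.7667 deck [-155.8 -116.   187. ] [0.3 0.4 0.1] [  9.  12. -26.   0. -53. -83.] 0.0373
```

Emit:
move_arm:
  motion:
    - [[4,-1,40],[0,0,0],0.57]
    - [[4,-1,80],[0,0,0],0.57]
    - [[4,-1,110],[0,0,0],0.57]
    - [[4,-1,122],[0,0,0],0.57]
    - [[4,-1,122],[0,0,0],0.57]
    - [[4,-1,122],[0,0,0],0.57]

```text
clock: 2.27
tool_pos: [0.5083, -0.1061, 0.0286]
orientation: [180.0, -0.3, -163.0]
force: [-8.3, -0.7, 13.4]
opening: 0.0376
gripper_force: 6.4
```

```bash
python3 g.py c1 .026
python3 - <<'E'
from plant import ctrl
import cv2,numpy as np
f=lambda im,x,y,w,h,s:cv2.convertScaleAbs(cv2.resize(im[y:y+h,x:x+w],None,fx=s,fy=s,interpolation=cv2.INTER_CUBIC),alpha=1.5)
cv2.imwrite("pics/g1.png",np.hstack([f(ctrl.snapshot("top")["color"],350,230,100,100,4),f(ctrl.snapshot("side")["color"],220,300,100,100,4)]))
E
```

```text
[-0.2 -5.2  2.6] [ 0.03 -0.3   0.52]
2.2667 deck [-208.1 -109.6   79.2] [-8.3 -0.7 13.4] [ 10.  21. -33.   0. -36. -83.] 0.0376
```

View pics/g1.png

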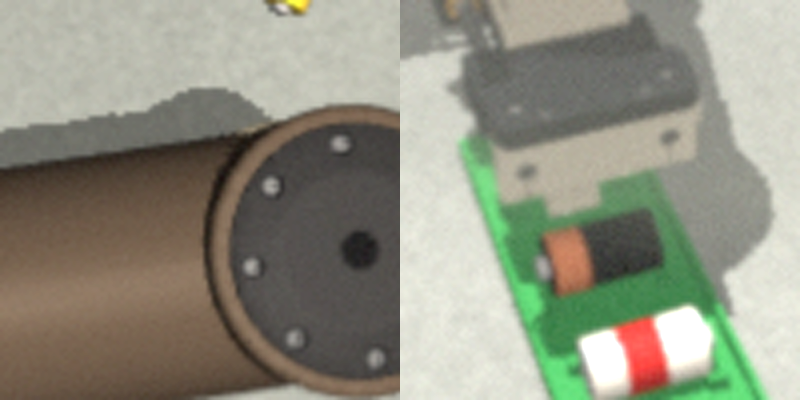

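The side view shows the gripper down over cell 1, with the middle cell (copper end at about (565,262) in the crop) and the spent cell undisturbed. There is an upward force of about 13 N, so I check the state again.

```bash
python3 g.py c1 .026;python3 -c "
from plant import ctrl
o=ctrl.get_obs();print(o['clock'],o['tool_pos'],o['orientation'],o['gripper_force'],o['moment'],o['qvel'])"
```

```text
[-0.2 -5.1  2.6] [ 0.03 -0.27  0.5 ]
2.3667 deck [-208.1 -109.7   79.2] [-7.9 -0.8 12.8] [ 10.  21. -33.   0. -36. -83.] 0.0378
2.3667 [ 0.50835496 -0.10615072  0.02861154] [ 179.96838519   -0.26710448 -162.99661983] 5.822347724460997 [0.0501999  2.87151127 0.16593992] [-0.0960668  -0.05631629 -0.10649557 -0.00047166  0.14053899  0.04054592]
```

The commanded pose has to be tracked rather than the measured one, which is still settling when it is read. The offset pose put a finger on the tray rim. I'll lift, correct and grasp slightly higher, with the tips above the rim.

```bash
cat > cmd.py <<'E'
import sys,json
from h import *
from g import tgt,p,D
from plant import ctrl
# usage: cmd.py "sx sy sz rx ry rz;..." (moves made since) target args
try:P,q=json.load(open("cmd.json"))
except OSError:P,q=[.296,.607,.246],(R.from_euler('xyz',[180,0,-26.0],degrees=True)).as_quat().tolist()
P=np.array(P);Q=R.from_quat(q)
for m in filter(None,sys.argv[1].split(";")):
    v=np.array([float(x) for x in m.split()]);P=P+Q.apply(v[:3]/1e3);Q=Q*R.from_rotvec(v[3:],degrees=True)
json.dump([P.tolist(),Q.as_quat().tolist()],open("cmd.json","w"))
o=ctrl.get_obs();print("cmd",P.round(4),"act",o["tool_pos"].round(4),o["orientation"].round(1),"t",round(o["clock"],2),"F",o["force"].round(1),"open",round(o["opening"],4),"gf",round(o["gripper_force"],1),"deck",(D.inv().apply(o["tool_pos"]-p[:3])*1e3).round(1))
if len(sys.argv)>2:
    T,Rt=tgt(sys.argv[2],[float(x) for x in sys.argv[3:]])
    print((Q.inv().apply(T-P)*1e3).round(1),(Q.inv()*Rt).as_rotvec(degrees=True).round(2))
E
python3 cmd.py "254 275 20 0 0 68;343 -135 75 0 0 69;4 -1 122 0 0 0" c1 .031
```

```text
cmd [ 0.511  -0.1052  0.029 ] act [ 0.5084 -0.1062  0.0286] [ 180.    -0.3 -163. ] t 2.37 F [-7.9 -0.8 12.8] open 0.0378 gf 5.8 deck [-208.1 -109.7   79.2]
[ 2.6 -5.2 -2. ] [-0.  -0.   0.5]
```

Emit:
move_arm:
  motion:
    - [[0,0,-20],[0,0,0],0.6]
    - [[3,-5,-20],[0,0,0],0.6]
    - [[3,-5,-20],[0,0,0],0.6]
    - [[3,-5,-10],[0,0,0],0.6]
    - [[3,-5,-2],[0,0,0],0.6]
    - [[3,-5,-2],[0,0,0],0.6]
    - [[3,-5,-2],[0,0,0],0.6]
    - [[3,-5,-2],[0,0,0],0.6]

```text
clock: 3.03
tool_pos: [0.5091, -0.1112, 0.0299]
orientation: [180.0, -0.1, -163.0]
force: [0.4, 0.4, 0.1]
opening: 0.0347
gripper_force: 0.0
```

```bash
python3 cmd.py "3 -5 -2 0 0 0" c1 .031
```

```text
cmd [ 0.5095 -0.1109  0.031 ] act [ 0.5091 -0.1112  0.0299] [ 1.80e+02 -1.00e-01 -1.63e+02] t 3.03 F [0.4 0.4 0.1] open 0.0347 gf 0.0 deck [-210.6 -113.5   81.8]
[-0.4 -0.2  0. ] [-0.  -0.   0.5]
```

Contact-free. Close, lift.

Emit:
move_arm:
  motion:
    - [[0,0,0],[0,0,0],1]
    - [[0,0,0],[0,0,0],1]
    - [[0,0,0],[0,0,0],1]
    - [[0,0,0],[0,0,0],1]
    - [[0,0,0],[0,0,0],1]
    - [[0,0,-15],[0,0,0],1]
    - [[0,0,-40],[0,0,0],1]
    - [[0,0,-80],[0,0,0],1]
    - [[0,0,-120],[0,0,0],1]
    - [[0,0,-120],[0,0,0],1]

```text
clock: 3.87
tool_pos: [0.5136, -0.1114, 0.1584]
orientation: [-179.8, 0.6, -162.9]
force: [2.4, 1.5, 0.8]
opening: 0.0249
gripper_force: 29.8
```

```bash
python3 cmd.py "0 0 -120 0 0 0" d 0 27 80
```

```text
cmd [ 0.5095 -0.1109  0.151 ] act [ 0.5136 -0.1114  0.1584] [-179.8    0.6 -162.9] t 3.87 F [2.4 1.5 0.8] open 0.0249 gf 29.8 deck [-153.8 -117.1  197.1]
[-83.1 222.3  33.7] [ -7.23 -24.29 -32.63]
```

Emit:
move_arm:
  motion:
    - [[-40,110,0],[-4,-12,-16],1]
    - [[-40,110,0],[-4,-12,-16],1]
    - [[-40,110,0],[-4,-12,-16],1]
    - [[-83,222,10],[-7.23,-24.29,-32.63],1]
    - [[-83,222,10],[-7.23,-24.29,-32.63],1]
    - [[-83,222,34],[-7.23,-24.29,-32.63],1]
    - [[-83,222,34],[-7.23,-24.29,-32.63],1]
    - [[-83,222,34],[-7.23,-24.29,-32.63],1]
    - [[-83,222,34],[-7.23,-24.29,-32.63],1]
    - [[-83,222,34],[-7.23,-24.29,-32.63],1]

```text
clock: 4.7
tool_pos: [0.5244, 0.1248, 0.1172]
orientation: [-180.0, 25.0, -129.9]
force: [0.3, -0.1, -0.4]
opening: 0.0251
gripper_force: 29.8
```

```bash
cat > look.py <<'E'
import sys
from h import *
from g import p,D
from plant import ctrl
# held-cell view with projected outline; args: name deck x y z of cell centre
c=np.array([float(x) for x in sys.argv[2:5]]);im2=[]
for n,b in(("top",(220,190,100,110)),("side",(245,180,100,110))):
    s=ctrl.snapshot(n);pickle.dump(s,open(f"{sys.argv[1]}_{n}.pkl","wb"));x,y,w,h=b
    im=cv2.convertScaleAbs(cv2.resize(s["color"][y:y+h,x:x+w],None,fx=4,fy=4,interpolation=cv2.INTER_CUBIC),alpha=1.5)
    def dr(Q,col):
        u=(proj(s,D.apply(np.array(Q)/1e3)+p[:3])-[x,y]+.5)*4-.5;cv2.polylines(im,[np.int32(u*16)],False,col,1,cv2.LINE_AA,4)
    a=np.linspace(0,2*np.pi,25)
    for e in(-25,21):dr(c+np.c_[np.full(25,e),13*np.cos(a),13*np.sin(a)],(0,255,0))
    for yy in(27,-27):dr([(-29,yy+15.5,13),(29,yy+15.5,13),(29,yy-15.5,13),(-29,yy-15.5,13),(-29,yy+15.5,13)],(255,0,255))
    dr([(-29,66,27),(29,66,27),(29,-66,27),(-29,-66,27),(-29,66,27)],(0,255,255))
    im2.append(im)
cv2.imwrite(f"pics/{sys.argv[1]}.png",np.hstack(im2))
E
python3 cmd.py "-83 222 34 -7.23 -24.29 -32.63" d 0 27 80;python3 look.py h1 0 27 66
```

```text
cmd [0.524  0.1257 0.117 ] act [0.5244 0.1248 0.1172] [-180.    25.  -129.9] t 4.7 F [ 0.3 -0.1 -0.4] open 0.0251 gf 29.8 deck [-0.6 25.9 80.2]
[-0.3  0.2 -0.1] [-0. -0. -0.]
```

View pics/h1.png

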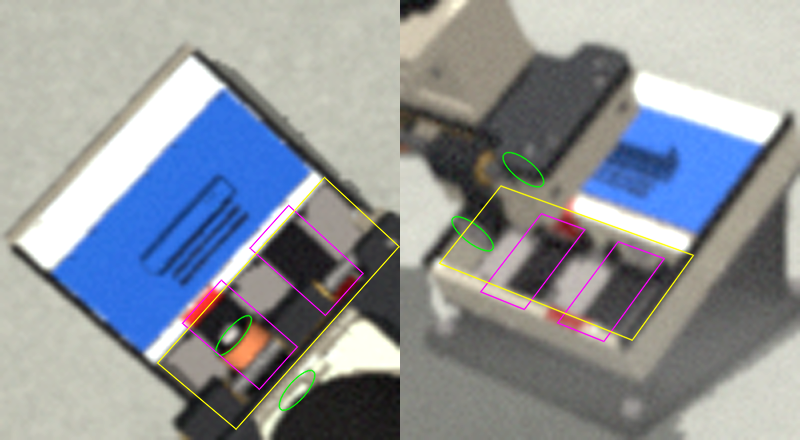

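The view shows the held cell's nub at about (231,334) in the crop, right at the projected outline over the left bay, copper end uphill. Descend.

Emit:
move_arm:
  motion:
    - [[-1,0,15],[0,0,0],1]
    - [[-1,0,30],[0,0,0],1]
    - [[-1,0,40],[0,0,0],1]
    - [[-1,0,45],[0,0,0],1]
    - [[-1,0,48],[0,0,0],1]
    - [[-1,0,50],[0,0,0],1]
    - [[-1,0,51],[0,0,0],1]
    - [[-1,0,51],[0,0,0],1]

```text
clock: 5.47
tool_pos: [0.5384, 0.1425, 0.071]
orientation: [-180.0, 25.0, -129.8]
force: [-0.5, 0.2, -0.2]
opening: 0.0257
gripper_force: 29.8
```

```bash
python3 cmd.py "-1 0 51 0 0 0" d 1 27 27
```

```text
cmd [0.5384 0.1429 0.0712] act [0.5384 0.1425 0.071 ] [-180.    25.  -129.8] t 5.47 F [-0.5  0.2 -0.2] open 0.0257 gf 29.8 deck [ 0.3 26.6 28.8]
[-0.3  0.2  1.9] [-0. -0. -0.]
```

Emit:
move_arm:
  motion:
    - [[0,0,1],[0,0,0],1]
    - [[0,0,2],[0,0,0],1]
    - [[0,0,2.5],[0,0,0],1]
    - [[0,0,2.5],[0,0,0],1]

```text
clock: 5.8
tool_pos: [0.5391, 0.1433, 0.0693]
orientation: [-180.0, 25.0, -129.8]
force: [-3.6, -2.4, 6.6]
opening: 0.0253
gripper_force: 29.8
```

```bash
python3 cmd.py "0 0 2.5 0 0 0"
```

```text
cmd [0.5391 0.1437 0.0689] act [0.5391 0.1433 0.0693] [-180.    25.  -129.8] t 5.8 F [-3.6 -2.4  6.6] open 0.0253 gf 29.8 deck [ 0.6 26.6 26.8]
```

Floor contact, along the deck normal. Release with a narrow opening and retreat.

Emit:
move_arm:
  motion:
    - [[0,0,-1],[0,0,0],0.67]
    - [[0,0,-1],[0,0,0],0.65]
    - [[0,0,-1],[0,0,0],0.65]
    - [[0,0,-1],[0,0,0],0.65]
    - [[0,0,-8],[0,0,0],0.65]
    - [[0,0,-25],[0,0,0],0.65]
    - [[0,0,-60],[0,0,0],0.65]
    - [[0,0,-100],[0,0,0],0.65]
    - [[0,0,-100],[0,0,0],0.65]

```text
clock: 6.55
tool_pos: [0.5132, 0.1101, 0.1662]
orientation: [-179.6, 25.4, -129.7]
force: [0.6, -0.2, 0.5]
opening: 0.0306
gripper_force: 0.0
```

```bash
python3 cmd.py "0 0 -100 0 0 0" c2 .12
```

```text
cmd [0.512  0.1113 0.1596] act [0.5132 0.1101 0.1662] [-179.6   25.4 -129.7] t 6.55 F [ 0.6 -0.2  0.5] open 0.0306 gf 0.0 deck [  3.3  25.1 132.5]
[ 201.3 -191.   -50.2] [ 7.23 24.29 32.63]
```

Emit:
move_arm:
  motion:
    - [[201,-191,-50],[7.23,24.29,32.63],0.6]
    - [[201,-191,-50],[7.23,24.29,32.63],0.6]
    - [[201,-191,-50],[7.23,24.29,32.63],0.6]
    - [[201,-191,-50],[7.23,24.29,32.63],0.6]
    - [[201,-191,-50],[7.23,24.29,32.63],0.6]
    - [[201,-191,-50],[7.23,24.29,32.63],0.6]
    - [[201,-191,-50],[7.23,24.29,32.63],0.6]
    - [[201,-191,-50],[7.23,24.29,32.63],0.6]
    - [[201,-191,-50],[7.23,24.29,32.63],0.6]
    - [[201,-191,-50],[7.23,24.29,32.63],0.6]

```text
clock: 7.38
tool_pos: [0.528, -0.1677, 0.1196]
orientation: [180.0, -0.0, -163.1]
force: [-0.3, 0.4, -0.1]
opening: 0.0352
gripper_force: 0.0
```

```bash
python3 cmd.py "201 -191 -50 7.23 24.29 32.63" c2 .031;python3 look.py p1 0 27 13
python3 - <<'E'
import pickle,cv2,numpy as np
from h import *
s=pickle.load(open("p1_side.pkl","rb"));im=s["color"]
x,y,w,h=225,310,95,105
c=cv2.convertScaleAbs(cv2.resize(im[y:y+h,x:x+w],None,fx=4,fy=4,interpolation=cv2.INTER_CUBIC),alpha=1.5)
b=cv2.imread("pics/p1.png");c=cv2.copyMakeBorder(c,0,440-c.shape[0],0,0,cv2.BORDER_CONSTANT)
cv2.imwrite("pics/p1b.png",cv2.resize(np.hstack([b,c]),(800,300),interpolation=cv2.INTER_AREA))
E
```

```text
cmd [ 0.5284 -0.1672  0.12  ] act [ 0.528  -0.1677  0.1196] [ 180.    -0.  -163.1] t 7.38 F [-0.3  0.4 -0.1] open 0.0352 gf 0.0 deck [-201.  -164.2  176.4]
[ 0.3 -0.2 89. ] [-0. -0. -0.]
```

View pics/p1b.png

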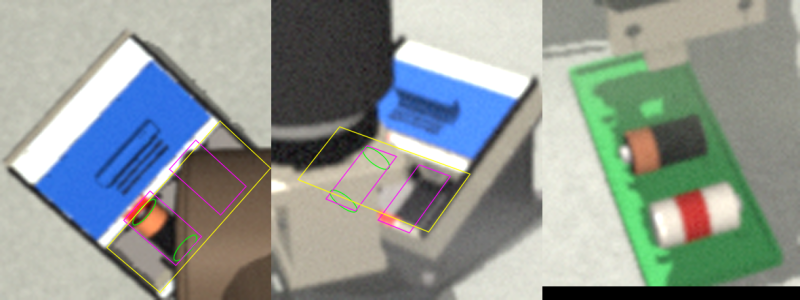

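Cell 1 lies in the left bay with copper uphill (about (152,216)), inside the projected bay outline. The tray still holds cell 2 and the spent cell. Next, grasp cell 2.

Emit:
move_arm:
  motion:
    - [[0,0,40],[0,0,0],0.6]
    - [[0,0,70],[0,0,0],0.6]
    - [[0,0,85],[0,0,0],0.6]
    - [[0,0,89],[0,0,0],0.6]
    - [[0,0,89],[0,0,0],0.6]
    - [[0,0,89],[0,0,0],0.6]
    - [[0,0,89],[0,0,0],0.6]

```text
clock: 8.07
tool_pos: [0.5296, -0.1671, 0.0322]
orientation: [-179.9, 0.1, -162.9]
force: [0.5, -0.7, 0.5]
opening: 0.0348
gripper_force: 0.0
```

```bash
python3 cmd.py "0 0 89 0 0 0"
```

```text
cmd [ 0.5284 -0.1672  0.031 ] act [ 0.5296 -0.1671  0.0322] [-1.799e+02  1.000e-01 -1.629e+02] t 8.07 F [ 0.5 -0.7  0.5] open 0.0348 gf 0.0 deck [-236.7 -165.    96.5]
```

Emit:
move_arm:
  motion:
    - [[0,0,0],[0,0,0],0.6]
    - [[0,0,0],[0,0,0],1]
    - [[0,0,0],[0,0,0],1]
    - [[0,0,0],[0,0,0],1]
    - [[0,0,0],[0,0,0],1]
    - [[0,0,-15],[0,0,0],1]
    - [[0,0,-40],[0,0,0],1]
    - [[0,0,-80],[0,0,0],1]
    - [[0,0,-120],[0,0,0],1]
    - [[0,0,-120],[0,0,0],1]

```text
clock: 8.9
tool_pos: [0.5324, -0.1682, 0.1584]
orientation: [-179.7, 0.6, -162.9]
force: [1.5, -0.5, -0.5]
opening: 0.0251
gripper_force: 30.0
```

```bash
python3 cmd.py "0 0 -120 0 0 0" d 0 -27 80
```

```text
cmd [ 0.5284 -0.1672  0.151 ] act [ 0.5324 -0.1682  0.1584] [-179.7    0.6 -162.9] t 8.9 F [ 1.5 -0.5 -0.5] open 0.0251 gf 30.0 deck [-182.4 -167.8  210.5]
[-111.   236.4   33.7] [ -7.23 -24.29 -32.63]
```

Emit:
move_arm:
  motion:
    - [[-55,118,0],[-4,-12,-16],1]
    - [[-55,118,0],[-4,-12,-16],1]
    - [[-55,118,0],[-4,-12,-16],1]
    - [[-111,236,10],[-7.23,-24.29,-32.63],1]
    - [[-111,236,10],[-7.23,-24.29,-32.63],1]
    - [[-111,236,10],[-7.23,-24.29,-32.63],1]
    - [[-111,236,34],[-7.23,-24.29,-32.63],1]
    - [[-111,236,34],[-7.23,-24.29,-32.63],1]
    - [[-111,236,34],[-7.23,-24.29,-32.63],1]
    - [[-111,236,34],[-7.23,-24.29,-32.63],1]

```text
clock: 9.73
tool_pos: [0.5656, 0.0902, 0.1167]
orientation: [-180.0, 24.9, -129.8]
force: [-0.1, -0.4, -0.0]
opening: 0.0251
gripper_force: 30.0
```

```bash
python3 cmd.py "-111 236 34 -7.23 -24.29 -32.63" d 0 -27 80;python3 look.py h2 0 -27 66
```

```text
cmd [0.5656 0.091  0.117 ] act [0.5656 0.0902 0.1167] [-180.    24.9 -129.8] t 9.73 F [-0.1 -0.4 -0. ] open 0.0251 gf 30.0 deck [ -1.  -27.8  79.9]
[-0.3  0.3 -0.2] [-0. -0. -0.]
```

View pics/h2.png

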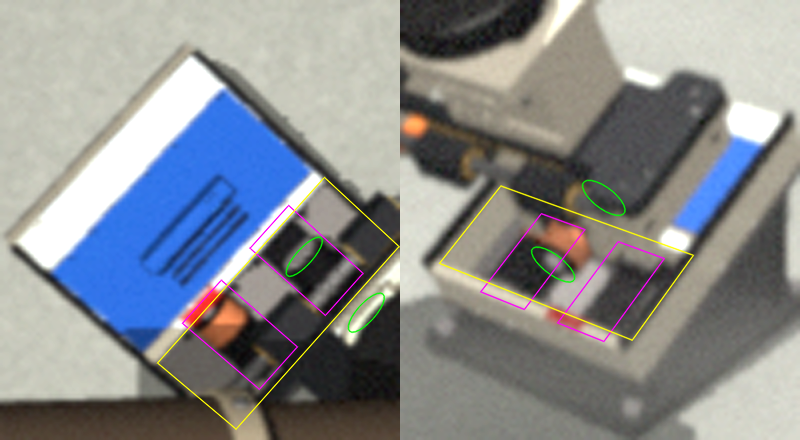

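The side view shows one copper patch at about (570,242). I need to tell whether it is cell 1 or the held cell, so I compare projections numerically.

Run:
```python
from h import *
from g import p,D
for n,b in(("side",(245,180)),("top",(220,190))):
    s=pickle.load(open(f"h2_{n}.pkl","rb"))
    pr=lambda q:((proj(s,D.apply(np.array(q)/1e3)+p[:3])-b+.5)*4-.5).round(0).tolist()[0]
    off=400 if n=="side" else 0
    f=lambda q:[pr(q)[0]+off,pr(q)[1]]
    print(n,"cell1 collar mid/end/nub",f([14,27,13]),f([20,27,13]),f([25,27,13]),"held collar mid/end/nub",f([-14,-27,66]),f([-21,-27,66]),f([-25,-27,66]))
    hsv=cv2.cvtColor(s["color"],cv2.COLOR_BGR2HSV);m=cv2.inRange(hsv,(5,90,60),(16,255,255))
    k,l,st,c=cv2.connectedComponentsWithStats(m)
    for i in range(1,k):
        if st[i,4]>8:print("  copper",((c[i]-b+.5)*4+[off,0]).round(0),st[i,4],(st[i,:4]))
```

```text
side cell1 collar mid/end/nub [547.0, 241.0] [553.0, 233.0] [558.0, 226.0] held collar mid/end/nub [565.0, 248.0] [557.0, 258.0] [553.0, 264.0]
  copper [-275. -547.] 6455 [27  0 97 90]
  copper [   4. -639.] 1048 [122   0  55  45]
  copper [1359. -286.] 74479 [242   0 398 353]
  copper [-458. -359.] 2203 [ 15   9  39 142]
  copper [ -51. -530.] 23 [129  42   6  13]
  copper [ -41. -466.] 19 [133  58   4  12]
  copper [  43. -398.] 444 [136  65  39  27]
  copper [-224. -248.] 3431 [49 92 86 67]
  copper [ -16. -300.] 13 [139 103   4   4]
  copper [ 195. -238.] 14 [192 118   4   5]
  copper [-474. -164.] 163 [ 21 121  12  32]
  copper [-415.  -28.] 365 [ 27 160  31  30]
  copper [416. 125.] 37 [245 208   8   7]
  copper [338. 139.] 65 [225 210   9   9]
  copper [567. 241.] 92 [278 235  15  12]
  copper [1002.  490.] 745 [378 286  35  32]
top cell1 collar mid/end/nub [222.0, 319.0] [214.0, 312.0] [207.0, 306.0] held collar mid/end/nub [351.0, 299.0] [360.0, 307.0] [366.0, 312.0]
  copper [1175. -703.] 440 [505   0  19  28]
  copper [1520. -652.] 705 [538  21 102  12]
  copper [611. -11
[... 1908 characters left out ...]
9 [205 369   9   7]
  copper [  4. 749.] 22 [218 372   6  10]
  copper [-63. 760.] 46 [198 374  14  12]
  copper [-25. 844.] 37 [207 392  13  19]
  copper [  1. 823.] 14 [218 393   5   6]
  copper [ 24. 832.] 23 [220 393  11   8]
  copper [ 74. 857.] 17 [236 400   6   8]
  copper [ 10. 855.] 10 [219 402   6   3]
  copper [ 24. 884.] 36 [219 404  12  12]
  copper [  10. 1031.] 433 [207 411  35  69]
  copper [ 47. 901.] 9 [229 413   5   4]
  copper [ 32. 943.] 12 [223 421  10   8]
  copper [ 16. 970.] 15 [221 429   6   7]
  copper [ -27. 1056.] 12 [210 451   6   6]
  copper [  -7. 1128.] 24 [213 468  10   8]
  copper [  94. 1139.] 19 [240 469   7  10]
  copper [ -12. 1151.] 9 [215 475   5   5]
```

Copper is at (567,241), against a predicted (565,248) for the held cell with a bit of cell 1 visible above it. That is consistent, with the copper end downhill. Descend watching the force.

Emit:
move_arm:
  motion:
    - [[0,0,15],[0,0,0],1]
    - [[0,0,30],[0,0,0],1]
    - [[0,0,40],[0,0,0],1]
    - [[0,0,45],[0,0,0],1]
    - [[0,0,48],[0,0,0],1]
    - [[0,0,50],[0,0,0],1]
    - [[0,0,50],[0,0,0],1]
    - [[0,0,50],[0,0,0],1]

```text
clock: 10.5
tool_pos: [0.5792, 0.1068, 0.0717]
orientation: [-180.0, 25.0, -129.8]
force: [0.2, 1.1, -0.4]
opening: 0.0248
gripper_force: 30.0
```

```bash
python3 cmd.py "0 0 50 0 0 0" d 0 -27 26.5
```

```text
cmd [0.5791 0.1072 0.0716] act [0.5792 0.1068 0.0717] [-180.    25.  -129.8] t 10.5 F [ 0.2  1.1 -0.4] open 0.0248 gf 30.0 deck [ -0.6 -27.7  30. ]
[-0.3  0.3  3.3] [-0. -0. -0.]
```

Emit:
move_arm:
  motion:
    - [[0,0,1.5],[0,0,0],1]
    - [[0,0,2.5],[0,0,0],1]
    - [[0,0,3.3],[0,0,0],1]
    - [[0,0,3.3],[0,0,0],1]
    - [[0,0,3.3],[0,0,0],1]

```text
clock: 10.92
tool_pos: [0.5799, 0.1076, 0.0698]
orientation: [-179.9, 25.1, -129.8]
force: [-7.1, -4.4, 14.7]
opening: 0.0251
gripper_force: 30.0
```

```bash
python3 cmd.py "0 0 3.3 0 0 0" d 0 -27 26.5
```

```text
cmd [0.58   0.1083 0.0687] act [0.5799 0.1076 0.0698] [-179.9   25.1 -129.8] t 10.92 F [-7.1 -4.4 14.7] open 0.0251 gf 30.0 deck [ -0.4 -27.7  27.9]
[-0.3  0.3  0. ] [-0. -0. -0.]
```

Contact at the expected seated height (the grasp was about 1 mm higher). Release and retreat toward the ridge-approach height.

Emit:
move_arm:
  motion:
    - [[0,0,-1],[0,0,0],0.67]
    - [[0,0,-1],[0,0,0],0.65]
    - [[0,0,-1],[0,0,0],0.65]
    - [[0,0,-1],[0,0,0],0.65]
    - [[0,0,-8],[0,0,0],0.65]
    - [[0,0,-25],[0,0,0],0.65]
    - [[0,0,-60],[0,0,0],0.65]
    - [[0,0,-100],[0,0,0],0.65]
    - [[0,0,-100],[0,0,0],0.65]

```text
clock: 11.67
tool_pos: [0.5544, 0.0743, 0.1661]
orientation: [-179.6, 25.4, -129.6]
force: [2.1, 0.4, -0.4]
opening: 0.0312
gripper_force: 0.0
```

```bash
python3 cmd.py "0 0 -100 0 0 0" d 130 0 110
python3 - <<'E'
from fit import *
from refine import *
p=np.load("deck.npy")
# ridge top outline & printed pattern prediction for cover q in top0/side0, top zoom coords
for q in(0,10,20):
    x=90-q
    f=lambda sn,o,P:((proj(sn,Rd(p[3]).apply(np.array(P)*m)+p[:3])-o+.5)*4-.5).round(0).tolist()
    P=[(x,30,49),(x,-30,49)];E=[(x-33,60,33),(x-33,-60,33),(x+33,60,33)]
    print(q,"top ridge",f(t,(220,200),P),"plate",f(t,(220,200),E),"side ridge",[[a+424,b] for a,b in f(s,(250,190),P)])
E
```

```text
cmd [0.5529 0.0758 0.1593] act [0.5544 0.0743 0.1661] [-179.6   25.4 -129.6] t 11.67 F [ 2.1  0.4 -0.4] open 0.0312 gf 0.0 deck [  2.3 -29.4 132.8]
[-130.3   27.3   16.5] [-0. -0. -0.]
0 top ridge [[125.0, 207.0], [204.0, 119.0]] plate [[128.0, 284.0], [282.0, 113.0], [32.0, 203.0]] side ridge [[604.0, 57.0], [693.0, 85.0]]
10 top ridge [[139.0, 219.0], [218.0, 132.0]] plate [[142.0, 296.0], [295.0, 125.0], [47.0, 216.0]] side ridge [[594.0, 70.0], [683.0, 99.0]]
20 top ridge [[153.0, 232.0], [232.0, 144.0]] plate [[156.0, 308.0], [309.0, 137.0], [62.0, 228.0]] side ridge [[584.0, 83.0], [672.0, 112.0]]
```

Emit:
move_arm:
  motion:
    - [[-110,27,0],[0,0,0],1]
    - [[-110,27,0],[0,0,0],1]
    - [[-110,27,0],[0,0,0],1]
    - [[-110,27,0],[0,0,0],1]
    - [[-110,27,10],[0,0,0],1]
    - [[-110,27,10],[0,0,0],1]
    - [[-110,27,10],[0,0,0],1]

```text
clock: 12.25
tool_pos: [0.5977, 0.1718, 0.1946]
orientation: [179.9, 24.9, -129.9]
force: [-0.2, -0.3, 0.4]
opening: 0.0006
gripper_force: 0.0
```

```bash
python3 cmd.py "-110 27 10 0 0 0" d 105 0 56;python3 look.py f 0 -27 13
```

```text
cmd [0.5988 0.1729 0.1967] act [0.5977 0.1718 0.1946] [ 179.9   24.9 -129.9] t 12.25 F [-0.2 -0.3  0.4] open 0.0006 gf 0.0 deck [107.4  -0.2 115.3]
[ 4.7  0.3 60.5] [-0. -0. -0.]
```

View pics/f.png

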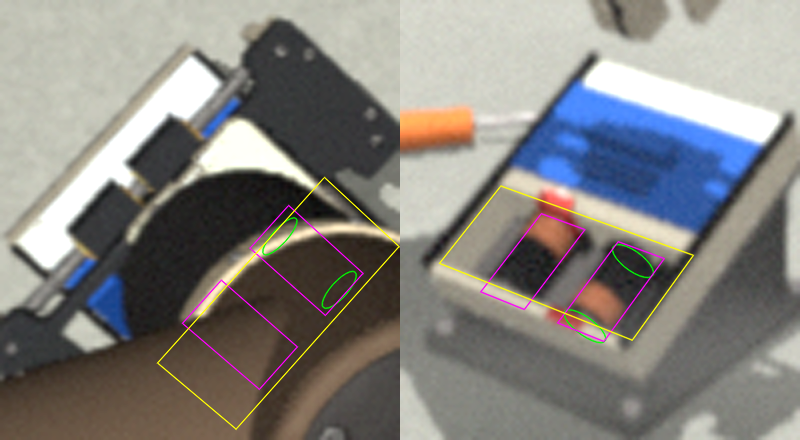

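Both cells are seated: left copper uphill at (555,232), right copper downhill at (600,300), within the projected bays. Lower behind the ridge.

Emit:
move_arm:
  motion:
    - [[2,0,20],[0,0,0],1]
    - [[2,0,40],[0,0,0],1]
    - [[2,0,55],[0,0,0],1]
    - [[2,0,60],[0,0,0],1]
    - [[2,0,60],[0,0,0],1]
    - [[2,0,60],[0,0,0],1]

```text
clock: 12.85
tool_pos: [0.6138, 0.1902, 0.1412]
orientation: [-180.0, 25.0, -129.9]
force: [-0.8, -0.0, -0.1]
opening: 0.0
gripper_force: 0.0
```

```bash
python3 cmd.py "2 0 60 0 0 0" d 20 0 56
```

```text
cmd [0.6139 0.191  0.1415] act [0.6138 0.1902 0.1412] [-180.    25.  -129.9] t 12.85 F [-0.8 -0.  -0.1] open 0.0 gf 0.0 deck [107.   -0.9  56.6]
[87.7  0.3  0.5] [-0. -0. -0.]
```

Emit:
move_arm:
  motion:
    - [[8,0,0],[0,0,0],1]
    - [[16,0,0],[0,0,0],1]
    - [[24,0,0],[0,0,0],1]
    - [[32,0,0],[0,0,0],1]
    - [[40,0,0],[0,0,0],1]
    - [[48,0,0],[0,0,0],1]
    - [[56,0,0],[0,0,0],1]
    - [[64,0,0],[0,0,0],1]
    - [[72,0,0],[0,0,0],1]
    - [[72,0,0],[0,0,0],1]

```text
clock: 13.68
tool_pos: [0.5706, 0.1393, 0.1096]
orientation: [179.9, 24.9, -129.9]
force: [-1.0, 0.1, -0.1]
opening: 0.0006
gripper_force: 0.0
```

```bash
python3 cmd.py "72 0 0 0 0 0" d 15 0 56
```

```text
cmd [0.5721 0.1409 0.1111] act [0.5706 0.1393 0.1096] [ 179.9   24.9 -129.9] t 13.68 F [-1.   0.1 -0.1] open 0.0006 gf 0.0 deck [33.1 -0.3 56.2]
[20.7  0.3  0.5] [-0. -0. -0.]
```

Emit:
move_arm:
  motion:
    - [[4,0,0],[0,0,0],1]
    - [[8,0,0],[0,0,0],1]
    - [[12,0,0],[0,0,0],1]
    - [[15,0,0],[0,0,0],1]
    - [[17,0,0],[0,0,0],1]
    - [[18,0,0],[0,0,0],1]
    - [[19,0,0],[0,0,0],1]
    - [[20,0,0],[0,0,0],1]
    - [[21,0,0],[0,0,0],1]

```text
clock: 14.43
tool_pos: [0.5606, 0.1268, 0.1024]
orientation: [-180.0, 25.1, -129.8]
force: [2.0, 10.0, 0.9]
opening: 0.0003
gripper_force: 4.1
```

```bash
python3 cmd.py "21 0 0 0 0 0" d 12 0 56
```

```text
cmd [0.5599 0.1263 0.1022] act [0.5606 0.1268 0.1024] [-180.    25.1 -129.8] t 14.43 F [ 2.  10.   0.9] open 0.0003 gf 4.1 deck [15.6 -0.5 56.3]
[2.7 0.3 0.5] [-0. -0. -0.]
```

Emit:
move_arm:
  motion:
    - [[1,0,0],[0,0,0],1]
    - [[2,0,0],[0,0,0],1]
    - [[2,0,0],[0,0,0],1]
    - [[2,0,0],[0,0,0],1]

```text
clock: 14.77
tool_pos: [0.5605, 0.1267, 0.1024]
orientation: [-179.9, 25.3, -129.8]
force: [2.5, 12.3, 1.4]
opening: 0.0003
gripper_force: 5.3
```

```bash
python3 cmd.py "2 0 0 0 0 0"
```

```text
cmd [0.5587 0.1249 0.1013] act [0.5605 0.1267 0.1024] [-179.9   25.3 -129.8] t 14.77 F [ 2.5 12.3  1.4] open 0.0003 gf 5.3 deck [15.5 -0.5 56.4]
```

The cover stops at x≈15 mm, as expected for shut. Back off and check from the blue mask.

Emit:
move_arm:
  motion:
    - [[-8,0,0],[0,0,0],1]
    - [[-8,0,0],[0,0,0],1]
    - [[-8,0,-40],[0,0,0],1]
    - [[-8,0,-80],[0,0,0],1]
    - [[-8,0,-120],[0,0,0],1]
    - [[40,130,-170],[0,0,0],1]
    - [[40,130,-170],[0,0,0],1]
    - [[40,130,-170],[0,0,0],1]
    - [[40,130,-170],[0,0,0],1]
    - [[40,130,-170],[0,0,0],1]

```text
clock: 15.6
tool_pos: [0.3857, 0.1241, 0.2384]
orientation: [-180.0, 25.1, -129.7]
force: [-0.8, -0.2, 0.0]
opening: 0.0004
gripper_force: 0.0
```

Run:
```python
from h import *
from g import p,D
from plant import ctrl
o=ctrl.get_obs();print(o["clock"],o["tool_pos"],o["force"])
for n in("side","top"):
    s=ctrl.snapshot(n);cv2.imwrite(f"pics/end_{n}.png",s["color"]);s0=pickle.load(open(n+"0.pkl","rb"))
    for k,S in(("before",s0),("now",s)):
        hsv=cv2.cvtColor(S["color"],cv2.COLOR_BGR2HSV);m=cv2.inRange(hsv,(105,150,60),(125,255,255));m[:170]=0;m[310:]=0;m[:,:215]=0;m[:,350:]=0
        px=np.argwhere(m)[:,::-1].astype(float)
        # to deck plane z=33
        oo,d=ray(S,px);N=D.apply([0,0,1]);c=p[:3]+N*.033
        X=D.inv().apply(oo+d*(((c-oo)@N)/(d@N))[:,None]-p[:3])*1e3
        k2=np.abs(X[:,1])<60;print(n,k,len(px),np.percentile(X[k2,0],[1,50,99]).round(1))
```

```text
15.6 [0.38571445 0.12408811 0.23841065] [-0.81734704 -0.18194308  0.01101947]
side before 1212 [ 41.6  70.7 101. ]
side now 1283 [-30.2  -0.8  29. ]
top before 1843 [ 41.1  72.7 103.2]
top now 1749 [-31.8   0.2  30.9]
```

The cover's blue plate is centred at deck x≈0 in both cameras, so it is fully shut. Hand in.

```bash
python3 -c "
from plant import ctrl
print(ctrl.close_job())"
```

```text
the job is handed in; nothing more can be done
None
```

The job is handed in: both good cells lie in their bays with the + ends at the red marks, and the blue cover is shut to within about 1 mm by camera. The verdict wasn't reported, and the cells were last seen just before the cover closed.

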